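# Clamp a row of lens cells with the keeper bar

## Robot

A 7-joint arm with a two-finger parallel gripper is mounted at the origin on a cart in front of the work surface, level with it; the furniture and walls round the work are solid. World frame = base frame: x ahead of the robot, y to its left, z up, the work surface at z = 0. Lengths are in mm, angles in rad, forces in N, time in s.
With the tool pointing down it reaches from about 400 to 875 mm from the base axis. Payload 4.4 kg.
Tool frame: the origin (TCP) lies midway between the tips of the shut fingers; the grasp point (between the pads) lies ctrl.grip_depth behind it (ctrl.grip_depth is the distance from the TCP to the grasp point, in mm); z points along the fingers, y is the line along which they close (so a half turn about z gives the same grasp; the last joint's range is limited). The gripper opens to 85 mm and grips with 20 to 120 N. Pads are 22 mm wide; open, the fingers measure 114 mm over their backs; the gripper's body (76 mm by 85 mm) begins 54 mm behind the grasp point. The pads swing forward as they close: fully open they stand 13 mm farther back than shut.
Start: joints at [1.087, 0.628, 0.038, 1.517, -0.027, 0.996, -0.02], TCP at [263.767, -594.092, 195.013] pointing down, gripper open.
Joint ranges: [-3.06, 3.06], [-0.37, 2.12], [-1.25, 1.32], [0.18, 2.47], [-1.1, 4.24], [0.23, 1.98], [-2.94, 2.94]. Speed limits (rad/s): [2.57, 2.57, 3.14, 3.14, 3.14, 3.14, 3.14].

## Interface

Orientations are given as [roll, pitch, yaw] about the fixed x, y, z axes, in that order (R = Rz(yaw) Ry(pitch) Rx(roll)).
In Python, from cell import ctrl gives the robot as it stands.
- The arm moves only by the tool carry_out, never from a script. Its argument "deltas" is one flat list of numbers, 7 for each row, row after row: the turn, a rotation vector about the tool's x, y, z in degrees, then the shift along the tool's x, y, z in m, then the closure, from -1 (fully open) to 1 (shut). In form: [wx, wy, wz, dx, dy, dz, claw, wx, wy, wz, dx, dy, dz, claw, ...]. A call has 1 to 12 rows; each row shifts and turns the commanded pose from where the row before left it, along the tool's axes as they then stand; what a row does not reach is not made up. A row lasts 1/8 s, in which the tool goes at most 62.5 mm and 10.7 degrees, less where a joint would pass 70% of its speed; a pose out of reach is approached as far as the arm can. A call with a gripper value outside its range is refused whole. The fingers move at their own pace and stop on an object; the grip force is fixed at half the most. Time passes only in rows, so rows that do not move let the fingers close. It gives the time, the measured TCP pose, the force, the opening and the grip force at its end, in the units of the state.
- ctrl.read_state(): the state, without advancing time (a new reading comes with each control period).
- ctrl.get_image(name): name is "side" or "top" or "wrist"; returns the picture (384x512x3 uint8, red, green, blue); there is no depth.
- ctrl.calibration(name): a dict with "mtx" (3x3 intrinsics, pixels), "distortion" ([k1, k2, p1, p2, k3] as OpenCV has them; the pictures are not rectified), "R" (3x3) and "t" (3): a world point X has camera coordinates R X + t. Camera axes: x right, y down, z forward; pixel columns grow to the right and rows downward; lengths in mm; the calibration is good to about 2 mm. A picture is of the moment at which its call begins: read the wrist's pose just before it. calibration takes no time and is no camera call; for the wrist camera it gives the pose at the moment of the call.
- ctrl.finish_job(): hands the job in; it is judged then, once.
The state is a dict: "clock": time; "qpos": joint angles; "qd": joint speeds; "tau": joint torques, N m; "eef_pos": TCP position; "tool_rot": TCP orientation; "force": force on the tool from outside, world axes, zero at the start; "torque": the same for the moment, N m; "width": finger opening in mm; "gripper_force": force on a finger pad.
Only numpy, scipy, OpenCV 4.12 (cv2) and the standard library are available. Lean on these libraries where they do the work, as an engineer would, in place of code of your own. Each camera call takes 0.05 s, during which the arm holds its last target. There are 200 camera calls.

## Task

Pick up the steel keeper bar and use it as a straightedge: ride it along the rails of the row clamp so that it sweeps all five lens cells together, as one row, into the pocket and compresses the sprung rail until the bar meets the shoulders, then press the bar fully down into its two slots and let go, so that it keeps the row clamped. Press gently, just enough to feel the bar stop and bottom (never more than 40 N), never touch the lens cells with the gripper, and leave the other things where they stand.

Things in the scene. Friction and masses are not known exactly. Their poses are not given: they have to be found in the camera images.
- row_clamp: Low aluminium fixture screwed to the table, 198 mm along its x, 184 mm along its y. Origin: underside of its base plate, z up. Cells are pushed along its +x, from the open loading end (x = -106 mm) over the loading floor (top of the plate, 8 mm above the table) into a pocket. Nothing of it is higher than 31 mm above the table; it reaches to x = +92 mm.
- rails (a point): Midway between the tops of the two side rails, 16 mm above the table, at x = -88 mm in the clamp's frame (a good place to set the bar down, behind all cells; all cells start beyond x = -75 mm). Rails: |y| = 80 to 92 mm from x = -106 to +8.5 mm, and |y| = 66 to 92 mm from x = -10 mm. Black guide strips (tops 15.2 mm) inside them narrow the floor from |y| = 78 to 66 mm at x = 0.
- shoulders (a point): Midway between two shoulder faces at x = +20 mm in the clamp's frame, at rail-top height (16 mm above the table). The shoulder blocks (|y| = 66 to 92 mm, tops 28 mm above the table) stop a bar that slides on the rails along +x, square and exactly over its slots. Beyond and between them lies the pocket, 132 mm wide.
- clamp_seat (a point): Where the middle of the bar's underside belongs: x = 14.25 mm in the clamp's frame, 9 mm above the table, on the bottoms of the two slots, which cut across both rails from x = 8.5 to 20 mm (11.5 mm wide, open at the top, 7 mm below the rail tops; the far wall of each is its shoulder face). As the slots are 1.5 mm wider than the bar, it may rest 0.75 mm either side.
- sprung_rail (a joint): Travel (m) of the steel strip across the far side of the pocket: face at x = 37 mm in the clamp's frame when free (0), 9.5 to 23.5 mm above the table. It yields along +x: 4.5 N to start, 0.75 N more per mm, end stop at 0.013. With the five cells in one row it reads about 0.007 with the bar at the shoulders and about 0.0055 with the bar seated and let go.
- keeper_bar: Straight steel bar 168 mm long (its y), 10 mm thick (its x), 20 mm high, standing on its long edge, with a black finger rib along the middle of its top: 60 mm long, 12 mm thick, 19 to 60 mm above the underside. Origin: centre of the underside, z up. Symmetrical, about 0.2 kg. Held by the rib with fingertips 21 mm or more above its underside, the fingers clear the cells.
- lens_cell_1: One of the five identical lens cells: a black metal ring 24 mm in diameter and 16 mm high with a glass lens in its top (17.7 mm over the glass), about 30 g. Origin: centre of the underside, on the clamp's loading floor, with its axis upright.
- lens_cell_2: One of the five identical lens cells: a black metal ring 24 mm in diameter and 16 mm high with a glass lens in its top (17.7 mm over the glass), about 30 g. Origin: centre of the underside, on the clamp's loading floor, with its axis upright.
- lens_cell_3: One of the five identical lens cells: a black metal ring 24 mm in diameter and 16 mm high with a glass lens in its top (17.7 mm over the glass), about 30 g. Origin: centre of the underside, on the clamp's loading floor, with its axis upright.
- lens_cell_4: One of the five identical lens cells: a black metal ring 24 mm in diameter and 16 mm high with a glass lens in its top (17.7 mm over the glass), about 30 g. Origin: centre of the underside, on the clamp's loading floor, with its axis upright.
- lens_cell_5: One of the five identical lens cells: a black metal ring 24 mm in diameter and 16 mm high with a glass lens in its top (17.7 mm over the glass), about 30 g. Origin: centre of the underside, on the clamp's loading floor, with its axis upright.
- objective_a: Bystander: the larger microscope objective, 28 mm across, 45 mm high, standing. Origin at its underside.
- objective_b: Bystander: the smaller microscope objective, 25 mm across, 36 mm high, standing. Origin at its underside.
- dust_cap: Bystander: a black dust cap, 38 mm across, 14 mm high. Origin at its underside.
- oil: Bystander: a small dropper bottle, 28 mm across, 75 mm high. Origin at its underside.

How it is judged:
By the outcome, as a careful person would: the job done as asked, in the order asked, and still so for the second after the job is handed in, with the robot touching nothing.
It also fails if it takes over 72 s, if anything falls off the work surface, if the arm or the gripper's body presses on something with over 40 N, if the wrist force passes 120 N, or if a joint passes its speed limit or range.

## Working session

There is one attempt and no reset: what is moved stays moved. The work goes in short steps, Python scripts to look and compute and a tool call to move; the robot and the scene stay as the last step left them, time stands still between calls to the robot, and variables do not carry over. Pictures are saved under pics/ and viewed, at most 10 in all, crops included, and the job is handed in when it is done.

Besides the shell and the picture viewer there is one more tool, called as name(argument=value, ...) on one line, values as JSON. carry_out: Moves the arm, as the interface text tells. Its arguments: {"type":"object","properties":{"deltas":{"type":"array"}},"required":["deltas"]}

```bash
mkdir -p pics; python3 - <<'E'
from cell import ctrl
import cv2,numpy as np
print(ctrl.read_state(), ctrl.grip_depth)
for n in("top","side"):
    im=ctrl.get_image(n); cv2.imwrite(f"pics/{n}0.png",im[:,:,::-1])
    c=ctrl.calibration(n); print(n,c)
E
```

```text
{'clock': 0.0, 'qpos': array([ 1.08719602,  0.62935966,  0.03844517,  1.51836913, -0.0269824 ,
        0.99627766, -0.01996122]), 'qd': array([ 0.00193258, -0.00136262,  0.00104427, -0.00186633,  0.0011182 ,
        0.0006333 ,  0.00092119]), 'tau': array([-2.01298739e-03, -5.63400507e+01,  1.22574862e+00, -1.93448067e+01,
        1.09590791e-02,  1.05673779e-02,  1.83137286e-05]), 'eef_pos': array([ 263.47720939, -593.45153797,  194.08007535]), 'tool_rot': array([-3.13969746e+00,  4.22419565e-05,  4.17846077e-01]), 'force': array([-0.754187  , -0.30937321,  0.52127478]), 'torque': array([ 0.0134767 , -0.01208629, -0.06449137]), 'gripper_force': 0.0, 'width': 85.48748407717426} 18.700000000000003
top {'mtx': array([[458.76652015,   0.        , 248.74939409],
       [  0.        , 458.76652015, 191.01216753],
       [  0.        ,   0.        ,   1.        ]]), 'distortion': array([0.04371681, 0.        , 0.        , 0.        , 0.        ]), 'R': array([[-6.45124383e-03, -9.99979016e-01, -5.90464997e-04],
       [-9.90527809e-01,  6.47126021e-03, -1.37159696e-01],
       [ 1.37160639e-01, -2.99978641e-04, -9.90548772e-01]]), 't': array([ -22.99982445,  509.17736499, 1216.41473947])}
side {'mtx': array([[498.8543674 ,   0.        , 256.00272489],
       [  0.        , 498.8543674 , 189.53015303],
       [  0.        ,   0.        ,   1.        ]]), 'distortion': array([-0.00819708,  0.        ,  0.        ,  0.        ,  0.        ]), 'R': array([[-0.99941202, -0.02643539,  0.02183539],
       [-0.03248538,  0.52632181, -0.84966467],
       [ 0.01096877, -0.84987441, -0.52687111]]), 't': array([ 497.29392018,   69.17573606, 1110.53114089])}
```

View pics/top0.png

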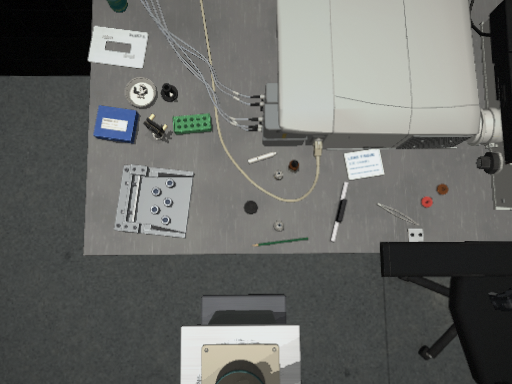

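View pics/side0.png

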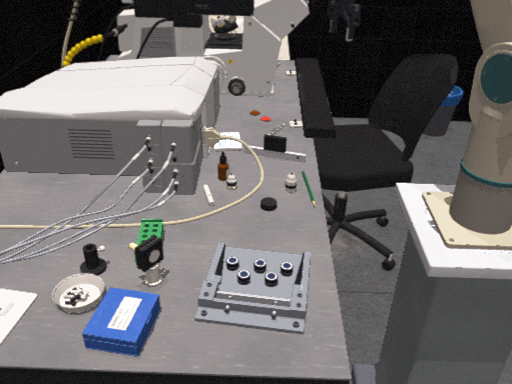

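The top view shows the clamp at (118–193, 165–238) with its pocket on the left, so its +x points along world +y. The bar with the black rib is at (340, 210). The objectives are at (279, 175) and (279, 227), the cap at (250, 207) and the oil bottle at (294, 166). I'll enlarge the clamp and bar.

```bash
cat > h.py <<'E'
from cell import ctrl
import cv2,numpy as np
def ray(c,px,z):
    p=cv2.undistortPoints(np.array(px,float).reshape(-1,1,2),c['mtx'],np.array(c['distortion'])).reshape(-1,2)
    d=np.c_[p,np.ones(len(p))]@c['R']; o=-c['R'].T@c['t']
    return o+d*((z-o[2])/d[:,2])[:,None]
def proj(c,X):
    return cv2.projectPoints(np.array(X,float).reshape(-1,1,3),cv2.Rodrigues(c['R'])[0],c['t'],c['mtx'],np.array(c['distortion']))[0].reshape(-1,2)
E
python3 - <<'E'
from h import *
im=cv2.imread("pics/top0.png"); c=ctrl.calibration("top")
a=cv2.resize(im[160:245,112:200],None,fx=5.8,fy=5.8,interpolation=cv2.INTER_CUBIC)
b=cv2.resize(im[175:245,325:355],None,fx=7,fy=7,interpolation=cv2.INTER_CUBIC)
o=np.zeros((500,740,3),np.uint8); o[:a.shape[0],:a.shape[1]]=a; o[:b.shape[0],520:520+b.shape[1]]=b
cv2.imwrite("pics/z.png",o)
# bar: bright pixels & black rib
r=im[178:245,328:352].astype(int); 
for nm,m in(("w",r.min(2)>150),("k",r.max(2)<45)):
    m=m.astype(np.uint8); n,l,s,ce=cv2.connectedComponentsWithStats(m)
    print(nm,s.tolist(),(ce+[328,178]).tolist())
    ys,xs=np.nonzero(m); print(cv2.minAreaRect(np.c_[xs+328,ys+178].astype(np.float32)))
for z in(0,20,60):print(z,ray(c,[[340,210],[155,200],[346,183],[334,240]],z).round(1).tolist())
E
```

```text
w [[0, 0, 24, 67, 1454], [21, 0, 3, 2, 6], [13, 4, 7, 18, 70], [3, 44, 8, 19, 78]] [[339.5, 211.05845942228336], [350.0, 178.5], [344.0857142857143, 190.1], [334.5769230769231, 231.16666666666666]]
((339.8553466796875, 208.68959045410156), (5.970783710479736, 65.07334899902344), 15.172914505004883)
k [[0, 0, 24, 67, 1549], [8, 22, 7, 22, 59]] [[339.5235635894125, 210.9890251775339], [338.8813559322034, 211.28813559322035]]
((338.9240417480469, 210.443359375), (5.150765895843506, 21.181209564208984), 3.012787342071533)
0 [[458.9, -280.0, 0.0], [490.2, 235.7, 0.0], [534.8, -299.3, 0.0], [375.9, -260.6, 0.0]]
20 [[456.9, -276.0, 20.0], [487.8, 231.6, 20.0], [531.7, -295.1, 20.0], [375.3, -256.9, 20.0]]
60 [[453.1, -268.0, 60.0], [483.0, 223.4, 60.0], [525.5, -286.5, 60.0], [374.1, -249.6, 60.0]]
```

View pics/z.png

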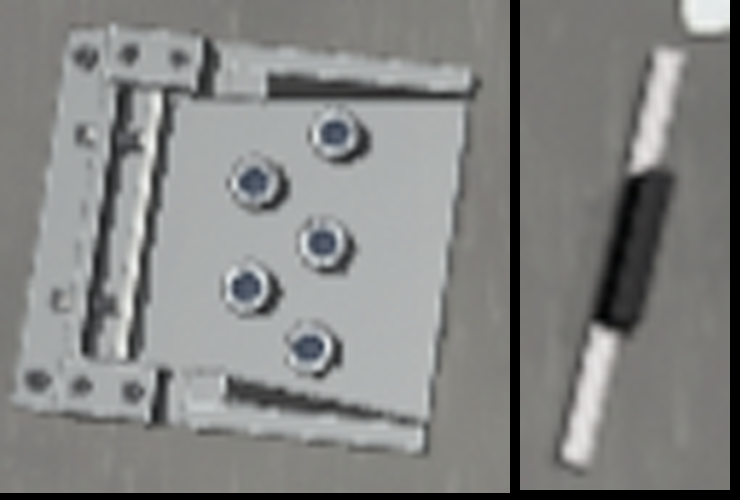

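The crop shows the pocket on the left and the open loading end on the right, with five cells scattered on the floor. The bar runs from about (346, 182) to (333, 241). Before moving I'll check the height of the black thing near the table edge.

```bash
cat >> h.py <<'E'
def rel(target,yaw=None):
    from scipy.spatial.transform import Rotation as Ro
    s=ctrl.read_state(); R=Ro.from_euler('xyz',s['tool_rot']).as_matrix()
    print('pos',s['eef_pos'].round(1),'rpy',s['tool_rot'].round(4),'shift mm',(R.T@(np.array(target)-s['eef_pos'])).round(1))
    if yaw is not None:
        Rt=Ro.from_euler('xyz',[np.pi,0,yaw]).as_matrix(); print('turn deg',np.degrees(Ro.from_matrix(R.T@Rt).as_rotvec()).round(2))
E
python3 - <<'E'
from h import *
ct=ctrl.calibration("top");cs=ctrl.calibration("side")
for z in(0,50,100,200,300):
    X=ray(ct,[[381,243],[381,275]],z); print(z,X.round(0).tolist(),proj(cs,X).round(0).tolist())
E=ray(ct,[[346.4,182.1],[333,241.1]],20); d=E[0]-E[1]; m=E.mean(0); yaw=np.arctan2(d[1],d[0]); print(m,np.linalg.norm(d),np.degrees(yaw))
rel([m[0],m[1],345],yaw)
E
```

```text
0 [[367.0, -389.0, 0.0], [281.0, -385.0, 0.0]] [[305.0, 139.0], [335.0, 140.0]]
50 [[366.0, -375.0, 50.0], [283.0, -371.0, 50.0]] [[307.0, 125.0], [336.0, 126.0]]
100 [[365.0, -361.0, 100.0], [285.0, -357.0, 100.0]] [[309.0, 110.0], [338.0, 112.0]]
200 [[362.0, -332.0, 200.0], [290.0, -328.0, 200.0]] [[313.0, 79.0], [342.0, 80.0]]
300 [[360.0, -304.0, 300.0], [294.0, -300.0, 300.0]] [[318.0, 43.0], [346.0, 44.0]]
[ 453.27855835 -275.17725198   20.        ] 167.2359218330586 -14.593192822643111
pos [ 263.5 -593.5  194.2] rpy [-3.1399 -0.      0.4178] shift mm [ 302.6 -214.2 -150.4]
turn deg [-1.000e-01  3.000e-02  3.853e+01]
```

carry_out(deltas=[0, 0, 0, 0, 0, -0.05, -1, 0, 0, 0, 0, 0, -0.05, -1, 0, 0, 0, 0.043, -0.0305, -0.025, -1, 0, 0, 0, 0.043, -0.0305, -0.025, -1, 0, 0, 0, 0.043, -0.0305, 0, -1, 0, 0, 0, 0.043, -0.0305, 0, -1, 0, 0, 0, 0.043, -0.0305, 0, -1, 0, 0, 0, 0.043, -0.0305, 0, -1, 0, 0, 0, 0.043, -0.0305, 0, -1, 0, 0, 0, 0, 0, 0, -1])

```text
clock: 1.35
eef_pos: [454.8, -271.7, 344.7]
tool_rot: [-3.139, -0.002, 0.427]
force: [-0.8, -0.8, 0.5]
width: 85.5
gripper_force: 0.0
```

carry_out(deltas=[0, 0, 9.6, 0, 0, 0, -1, 0, 0, 9.6, 0, 0, 0, -1, 0, 0, 9.6, 0, 0, 0, -1, 0, 0, 9.6, 0, 0, 0, -1, 0, 0, 0, 0, 0, 0, -1, 0, 0, 0, 0, 0, 0, -1])

```text
clock: 2.1
eef_pos: [451.9, -277.2, 344.9]
tool_rot: [3.141, 0.0, -0.25]
force: [-0.8, -0.2, 0.1]
width: 85.2
gripper_force: 0.0
```

```bash
python3 - <<'E'
from h import *
rel([453,-275,200],-.2547)
c=ctrl.calibration("wrist"); im=ctrl.get_image("wrist"); cv2.imwrite("pics/w1.png",im[:,:,::-1])
print(ctrl.read_state()['clock'],c, proj(c,[[453,-275,20],[453,-275,60]]))
E
```

```text
pos [ 451.9 -277.2  344.9] rpy [ 3.1415e+00  4.0000e-04 -2.5030e-01] shift mm [  0.6  -2.4 144.9]
turn deg [0.01 0.02 0.25]
2.15 {'mtx': array([[275.94599157,   0.        , 256.95780189],
       [  0.        , 275.94599157, 189.95611527],
       [  0.        ,   0.        ,   1.        ]]), 'distortion': array([-0.02426475,  0.        ,  0.        ,  0.        ,  0.        ]), 'R': array([[-0.24784495, -0.96879802, -0.00181098],
       [-0.92885337,  0.23709394,  0.28463641],
       [-0.27532582,  0.07222783, -0.95863384]]), 't': array([-156.11803542,  405.69217416,  665.91024392])} [[255.85463655 148.99081304]
 [255.72025206 152.37106006]]
```

View pics/w1.png

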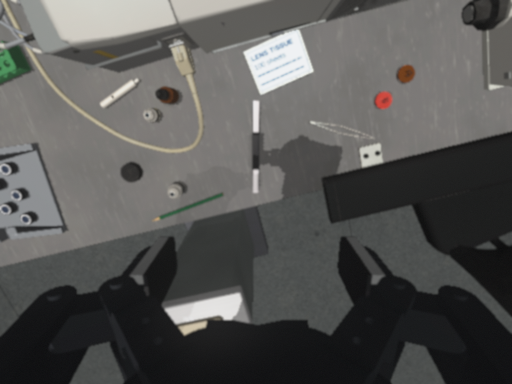

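The wrist view shows the bar upright at column ~256, rows 100 to 193, close to the prediction. I'll measure it exactly.

```bash
python3 - <<'E'
from h import *
c=ctrl.calibration("wrist"); im=ctrl.get_image("wrist").astype(int)
r=im[90:205,245:268]; m=(r.min(2)>150).astype(np.uint8)
n,l,s,ce=cv2.connectedComponentsWithStats(m)
P=[]
for i in range(1,n):
    if s[i,4]>60:
        ys,xs=np.nonzero(l==i); print(s[i],ce[i]+[245,90])
        P+=[[xs[ys==ys.min()].mean()+245,ys.min()+90-.5],[xs[ys==ys.max()].mean()+245,ys.max()+90+.5]]
P=np.array(P);P=P[np.argsort(P[:,1])]
ys,xs=np.nonzero(m); v=cv2.fitLine(np.c_[xs+245,ys+90].astype(np.float32),cv2.DIST_L2,0,.01,.01).ravel()
u=lambda y:v[2]+(y-v[3])*v[0]/v[1]
E=ray(c,[[u(P[0,1]),P[0,1]],[u(P[-1,1]),P[-1,1]]],20); d=E[0]-E[1]; m_=E.mean(0); yaw=np.arctan2(d[1],d[0]); print(P.tolist(),E,m_,np.linalg.norm(d),np.degrees(yaw))
rel([m_[0],m_[1],150],yaw)
E
```

```text
[  7  10   8  33 205] [255.67804878 115.3804878 ]
[  8  80   6  23 124] [255.21774194 180.49193548]
[[255.5, 99.5], [256.0, 132.5], [255.5, 169.5], [255.0, 192.5]] [[ 535.70064542 -299.02612099   20.        ]
 [ 373.61779063 -251.35978101   20.        ]] [ 454.65921803 -275.192951     20.        ] 168.94653528340024 -16.387884958855338
pos [ 452.  -277.1  345. ] rpy [-3.1416e+00  2.0000e-04 -2.5100e-01] shift mm [  2.1  -2.5 195. ]
turn deg [0.   0.01 2.  ]
```

carry_out(deltas=[0, 0, 1.6, 0.002, -0.0025, 0.05, -1, 0, 0, 0, 0, 0, 0.05, -1, 0, 0, 0, 0, 0, 0.05, -1, 0, 0, 0, 0, 0, 0.05, -1, 0, 0, 0, 0, 0, 0.04, -1, 0, 0, 0, 0, 0, 0.03, -1, 0, 0, 0, 0, 0, 0, -1, 0, 0, 0, 0, 0, 0, -1])

```text
clock: 3.2
eef_pos: [455.6, -275.5, 76.0]
tool_rot: [3.141, -0.002, -0.28]
force: [0.4, 0.2, 0.7]
width: 85.6
gripper_force: 0.0
```

```bash
python3 - <<'E'
from h import *
rel([454.3,-275.2,28],np.radians(-15.8))
c=ctrl.calibration("wrist"); im=ctrl.get_image("wrist"); cv2.imwrite("pics/w2.png",im[:,:,::-1])
E
```

```text
pos [ 455.6 -275.5   76. ] rpy [ 3.1413e+00 -1.7000e-03 -2.8010e-01] shift mm [-1.4  0.1 48. ]
turn deg [ 0.02 -0.09 -0.25]
```

View pics/w2.png

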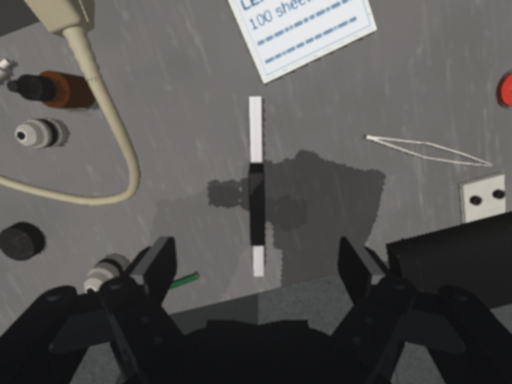

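The bar sits centred between the fingers (column ~257, rows 97 to 275), with the bystanders well clear. Now I'll descend and grip.

carry_out(deltas=[0, 0, 0, -0.0015, 0, 0.024, -1, 0, 0, 0, 0, 0, 0.024, -1, 0, 0, 0, 0, 0, 0, -1, 0, 0, 0, 0, 0, 0, 1, 0, 0, 0, 0, 0, 0, 1, 0, 0, 0, 0, 0, 0, 1, 0, 0, 0, 0, 0, 0, 1, 0, 0, 0, 0, 0, 0, 1, 0, 0, 0, 0, 0, 0, 1, 0, 0, 0, 0, 0, 0, 1])

```text
clock: 4.5
eef_pos: [453.3, -274.5, 27.0]
tool_rot: [-3.142, 0.0, -0.28]
force: [0.5, -0.4, 0.0]
width: -0.0
gripper_force: 0.0
```

carry_out(deltas=[0, 0, 0, 0, 0, 0, 1, 0, 0, 0, 0, 0, 0, 1, 0, 0, 0, 0, 0, 0, 1, 0, 0, 0, 0, 0, 0, 1])

```text
clock: 5.0
eef_pos: [453.4, -274.5, 27.0]
tool_rot: [-3.142, -0.0, -0.28]
force: [-0.5, -1.3, -1.0]
width: 0.2
gripper_force: 0.0
```

The fingers shut on nothing, so I'll look.

```bash
python3 - <<'E'
from h import *
w=ctrl.get_image("wrist"); s=ctrl.get_image("side"); t=ctrl.get_image("top")
o=np.zeros((576,800,3),np.uint8)
o[:336,:448]=cv2.resize(w,(448,336))
o[:336,448:]=cv2.resize(s[90:190,225:335],(352,336),interpolation=cv2.INTER_CUBIC)
o[336:,:320]=cv2.resize(t[165:255,285:405],(320,240),interpolation=cv2.INTER_CUBIC)
cv2.imwrite("pics/c3.png",o[:,:,::-1])
E
```

```text
(no output)
```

View pics/c3.png

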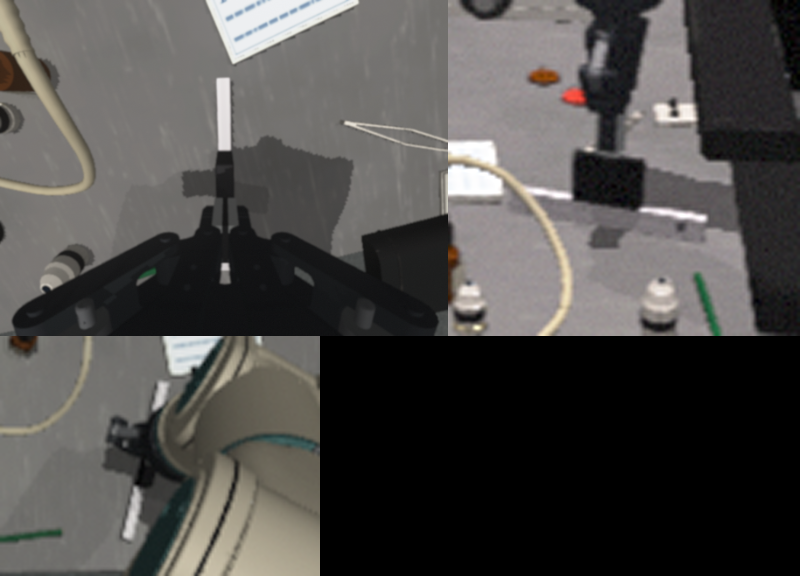

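The picture seems to show the fingers straddling the rib, although the width reads 0. A small lift will settle it.

carry_out(deltas=[0, 0, 0, 0, 0, -0.01, 1, 0, 0, 0, 0, 0, -0.015, 1, 0, 0, 0, 0, 0, -0.015, 1, 0, 0, 0, 0, 0, 0, 1, 0, 0, 0, 0, 0, 0, 1])

```text
clock: 5.78
eef_pos: [453.4, -274.4, 67.2]
tool_rot: [3.142, -0.0, -0.28]
force: [0.1, -0.2, 0.6]
width: 0.1
gripper_force: 0.0
```

```bash
python3 - <<'E'
from h import *
print(ctrl.read_state())
w=ctrl.get_image("wrist"); s=ctrl.get_image("side")
o=np.zeros((336,800,3),np.uint8)
o[:336,:448]=cv2.resize(w,(448,336))
o[:336,448:]=cv2.resize(s[90:190,225:335],(352,336),interpolation=cv2.INTER_CUBIC)
cv2.imwrite("pics/c4.png",o[:,:,::-1])
E
```

```text
{'clock': 5.775, 'qpos': array([ 0.4561838 ,  0.64572314,  0.05292818,  1.968084  , -0.0632161 ,
        0.52907639, -1.29804973]), 'qd': array([ 0.00024047,  0.01298182, -0.0021379 ,  0.0055484 , -0.00141102,
        0.00061829,  0.00010893]), 'tau': array([ 4.73698761e-03, -5.00394666e+01,  1.42958868e+00, -1.18421674e+01,
        7.74985529e-03, -1.54695217e-02, -2.93605817e-04]), 'eef_pos': array([ 453.35748172, -274.43120806,   67.21463452]), 'tool_rot': array([ 3.14158685e+00, -2.58032598e-04, -2.80306618e-01]), 'force': array([ 0.06587207, -0.18092697,  0.55714398]), 'torque': array([ 0.01496934,  0.00339351, -0.0183788 ]), 'gripper_force': 0.0, 'width': 0.09610146584420128}
```

View pics/c4.png

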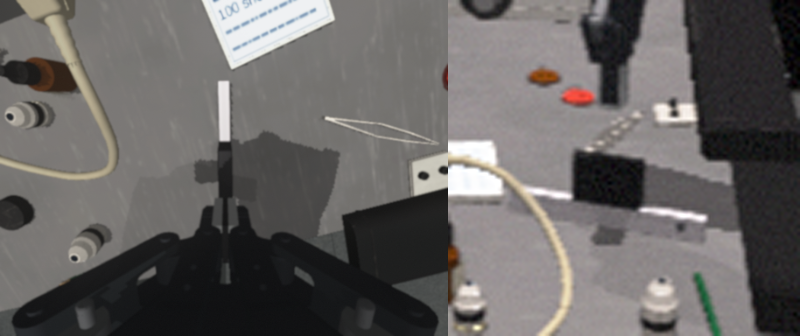

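The bar stayed on the table. I'll compare the bar's projection in the side view with where it really appears.

```bash
python3 - <<'E'
from h import *
cs=ctrl.calibration("side");ct=ctrl.calibration("top")
s=ctrl.get_image("side"); r=s[125:165,255:320].astype(int)
m=(r.max(2)<50).astype(np.uint8); n,l,st,ce=cv2.connectedComponentsWithStats(m); print(st[1:].tolist())
m=(r.min(2)>170).astype(np.uint8); n,l,st,ce=cv2.connectedComponentsWithStats(m); print(st[1:].tolist(), (ce+[255,125]).round(1)[1:].tolist())
a=np.radians(-15.8);u=np.array([np.cos(a),np.sin(a),0]);C=np.array([454.3,-275.2,0])
for z,h in((0,84),(20,84),(20,30),(60,30)):print(z,h,proj(cs,[C+u*h+[0,0,z],C-u*h+[0,0,z]]).round(1).tolist(),proj(ct,[C+u*h+[0,0,z],C-u*h+[0,0,z]]).round(1).tolist())
p=ctrl.read_state()['eef_pos'];print(proj(cs,[p]),proj(ctrl.calibration('wrist'),[p]))
E
```

```text
[[48, 0, 17, 40, 310], [9, 11, 22, 16, 306]]
[[35, 0, 12, 2, 13], [17, 7, 1, 1, 1], [13, 9, 2, 1, 2], [0, 21, 9, 3, 17], [30, 27, 21, 4, 38], [1, 31, 2, 3, 3], [3, 35, 3, 5, 5]] [[295.2, 125.1], [272.0, 132.0], [268.5, 134.0], [258.8, 147.3], [295.9, 153.2], [256.3, 157.0], [258.8, 162.0]]
0 84 [[245.2, 151.3], [305.1, 161.1]] [[345.5, 182.9], [331.0, 240.9]]
20 84 [[245.3, 144.7], [305.6, 154.4]] [[347.1, 181.8], [332.3, 240.7]]
20 30 [[264.3, 147.8], [285.8, 151.3]] [[342.4, 200.5], [337.1, 221.5]]
60 30 [[264.7, 134.3], [286.6, 137.7]] [[345.4, 198.7], [340.0, 220.4]]
[[276.23654922 133.91367377]] [[256.6321431  216.56481703]]
```

The bar's position agrees in both views, but the fingertips appear about 13 px above where the reported TCP projects. That would put the real tips about 38 mm above the reported TCP. I'll quantify that.

```bash
python3 - <<'E'
from h import *
cs=ctrl.calibration("side"); s=ctrl.get_image("side").astype(int); w=ctrl.get_image("wrist").astype(int); cw=ctrl.calibration("wrist")
print("side dark rows per col",{x:[int(y) for y in np.nonzero(s[95:160,x].max(1)<75)[0]+95] for x in(274,276,278)})
p=ctrl.read_state()['eef_pos']
for dz in(0,10,20,30,40):print(dz,proj(cs,[p+[0,0,dz]]).round(1).tolist(),proj(cw,[p+[0,0,dz]]).round(1).tolist())
print(w[205:260:3,240:275:2].max(2))
E
```

```text
side dark rows per col {274: [95, 96, 97, 98, 99, 100, 101, 102, 103, 104, 105, 106, 107, 108, 109, 110, 111, 112, 113, 114, 115, 116, 117, 118, 119, 120, 136, 137, 138, 139, 140, 141, 142, 143, 144, 145, 146, 147, 148, 149, 150], 276: [95, 96, 97, 98, 99, 100, 101, 102, 103, 104, 105, 106, 107, 108, 109, 110, 111, 112, 113, 114, 115, 116, 117, 118, 119, 120, 121, 136, 137, 138, 139, 140, 141, 142, 143, 144, 145, 146, 147, 148, 149, 150, 151], 278: [95, 96, 97, 98, 99, 100, 101, 102, 103, 104, 105, 106, 107, 108, 109, 110, 111, 112, 113, 114, 115, 116, 117, 136, 137, 138, 139, 140, 141, 142, 143, 144, 145, 146, 147, 148, 149, 150, 151]}
0 [[276.2, 133.9]] [[256.7, 216.5]]
10 [[276.4, 130.4]] [[256.6, 222.3]]
20 [[276.5, 126.9]] [[256.6, 228.6]]
30 [[276.7, 123.4]] [[256.5, 235.8]]
40 [[276.9, 119.9]] [[256.4, 243.8]]
[[ 67  66  68  67  60  32  31  31  31  30  30  31  32  55  66  66  68  65]
 [ 96  82  93  96 100  50  28  28  29  31  30  30  30  55  67  66  67  66]
 [112 111 112 112 105  49  26  29  29  28  29  30  31  55  66  64  65  66]
 [113 112 113 113 104  49  29  29  28  27  28 
[... 454 characters left out ...]
 70  71  73 101  91  74]
 [ 61  63  68  72  71  71  69  47  24  25  47  70  70  69  70  67  54  42]
 [ 26  29  58  71  71  71  69  46  24  24  47  69  70  71  70  56  26  24]
 [ 27  33  63  71  71  71  69  47  23  22  47  68  71  70  70  60  30  25]
 [ 29  38  67  71  71  71  68  43  24  23  43  68  71  71  70  65  35  25]
 [ 30  41  68  71  71  71  67  40  23  22  42  68  70  71  70  67  41  30]
 [ 26  46  70  71  71  71  68  40  22  22  41  67  69  70  70  67  42  24]
 [ 26  52  70  71  70  70  67  39  20  22  41  68  70  70  69  69  50  24]
 [ 27  54  70  72  72  73  69  37  21  21  37  69  72  72  71  70  52  25]
 [ 24  27  34  54  81 101  99  53  31  30  56 101 100  75  50  32  25  24]]
```

Both views put the shut fingertips about 35 mm behind the reported TCP. I'll open, descend to TCP z ≈ -7 (tips ≈ 28) and grip.

carry_out(deltas=[0, 0, 0, 0.001, 0.0005, 0, -1, 0, 0, 0, 0, 0, 0, -1, 0, 0, 0, 0, 0, 0, -1, 0, 0, 0, 0, 0, 0, -1, 0, 0, 0, 0, 0, 0, -1, 0, 0, 0, 0, 0, 0, -1, 0, 0, 0, 0, 0, 0, -1])

```text
clock: 6.9
eef_pos: [454.2, -275.3, 67.1]
tool_rot: [3.142, -0.0, -0.28]
force: [0.1, -0.0, -1.0]
width: 85.6
gripper_force: 0.0
```

carry_out(deltas=[0, 0, 0, 0, 0, 0.03, -1, 0, 0, 0, 0, 0, 0.02, -1, 0, 0, 0, 0, 0, 0.014, -1, 0, 0, 0, 0, 0, 0.01, -1, 0, 0, 0, 0, 0, 0, -1, 0, 0, 0, 0, 0, 0, -1])

```text
clock: 7.65
eef_pos: [454.6, -275.5, -6.5]
tool_rot: [3.141, -0.001, -0.28]
force: [-0.2, -0.3, -0.2]
width: 85.5
gripper_force: 0.0
```

carry_out(deltas=[0, 0, 0, 0, 0, 0, 1, 0, 0, 0, 0, 0, 0, 1, 0, 0, 0, 0, 0, 0, 1, 0, 0, 0, 0, 0, 0, 1, 0, 0, 0, 0, 0, 0, 1, 0, 0, 0, 0, 0, 0, 1, 0, 0, 0, 0, 0, 0, 1, 0, 0, 0, 0, 0, 0, 1, 0, 0, 0, 0, 0, 0, 1])

```text
clock: 8.78
eef_pos: [454.4, -275.2, -6.8]
tool_rot: [-3.142, -0.0, -0.28]
force: [-0.4, 0.4, 5.0]
width: 11.4
gripper_force: 60.1
```

Gripped at width 11.4 and 60 N. Next I'll lift and carry it above the bystanders toward the clamp.

carry_out(deltas=[0, 0, 0, 0, 0, -0.02, 1, 0, 0, 0, 0, 0, -0.04, 1, 0, 0, 0, 0, 0, -0.04, 1, 0, 0, 0, 0, 0, -0.04, 1, 0, 0, 0, 0, 0, 0, 1])

```text
clock: 9.4
eef_pos: [455.8, -276.4, 135.2]
tool_rot: [3.14, -0.005, -0.281]
force: [0.5, 0.4, -3.4]
width: 10.8
gripper_force: 59.3
```

carry_out(deltas=[0, 0, 0, -0.005, -0.023, 0, 1, 0, 0, 0, -0.0085, -0.041, 0, 1, 0, 0, 0, -0.0085, -0.041, 0, 1, 0, 0, 0, -0.0085, -0.041, 0, 1, 0, 0, 0, -0.0085, -0.041, 0, 1, 0, 0, 0, -0.0085, -0.041, 0, 1, 0, 0, 0, -0.0085, -0.041, 0, 1, 0, 0, 0, -0.0085, -0.041, 0, 1, 0, 0, -5, -0.004, -0.019, 0, 1, 0, 0, -5, 0, 0, 0, 1, 0, 0, 0, 0, 0, 0, 1, 0, 0, 0, 0, 0, 0, 1])

```text
clock: 10.9
eef_pos: [479.0, 58.7, 132.5]
tool_rot: [3.141, 0.001, -0.108]
force: [-1.1, -0.6, -2.5]
width: 11.1
gripper_force: 59.1
```

```bash
python3 - <<'E'
from h import *
import json
print(ctrl.read_state()['tool_rot'],ctrl.read_state()['eef_pos'])
c=ctrl.calibration("wrist"); im=ctrl.get_image("wrist"); cv2.imwrite("pics/w5.png",im[:,:,::-1]); cv2.imwrite("pics/w5b.png",cv2.resize(im,(800,600),interpolation=cv2.INTER_CUBIC)[:,:,::-1])
json.dump({k:np.array(v).tolist() for k,v in c.items()},open("w5.json","w"))
cv2.imwrite("pics/s5.png",ctrl.get_image("side")[:,:,::-1])
E
```

```text
[ 3.14085135e+00  1.01577566e-03 -1.08031383e-01] [479.00567412  58.70031941 132.5091592 ]
```

View pics/w5b.png

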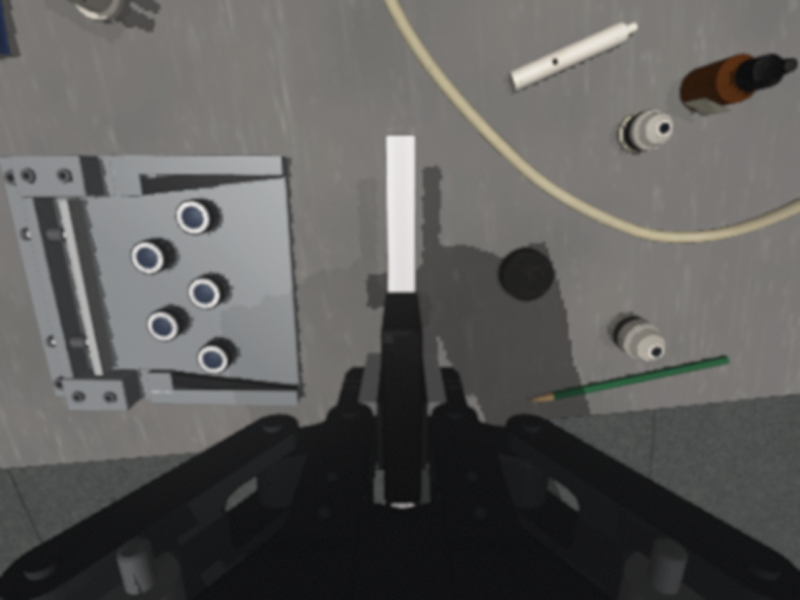

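The bar is held square. The clamp's rail ends are at (281, 157) and (298, 403) and its shoulder tops at (80, 157)–(81, 194) and (126, 380)–(128, 408). I'll fit the clamp pose from these points in both views.

```bash
cat > fit.py <<'E'
from h import *
import json
from scipy.optimize import least_squares
M=np.array([[-106,-92,16],[-106,92,16],[20,-92,28],[20,-66,28],[20,66,28],[20,92,28]],float)
cw={k:np.array(v) for k,v in json.load(open("w5.json")).items()}; ct=ctrl.calibration("top")
W=np.array([[281,157],[298,403],[80,156],[81,194],[126,380],[128,408]])*.64
T=np.array([[474,70],[424,432],[205,40],[205,92],[157,372],[150,422]])/5.8+[112,160]
def X(p): 
    c,s=np.cos(p[2]),np.sin(p[2]); return np.c_[M[:,:2]@np.array([[c,s],[-s,c]])+p[:2],M[:,2]]
def f(p,c,I): return (proj(c,X(p))-I).ravel()
for n,c,I in(("w",cw,W),("t",ct,T)):
    r=least_squares(f,[487,238,1.47],args=(c,I),loss='soft_l1',x_scale=[10,10,.1]); print(n,r.x[:2].round(1),np.degrees(r.x[2]).round(2)); print(r.fun.reshape(-1,2).round(1).tolist())
    p=r.x; print('rails pt',p[:2]-88*np.array([np.cos(p[2]),np.sin(p[2])]))
print('cam',-cw['R'].T@cw['t'])
# held bar
im=cv2.imread("pics/w5.png").astype(int); m=(im[80:200,240:275].min(2)>170).astype(np.uint8); ys,xs=np.nonzero(m)
print(cv2.minAreaRect(np.c_[xs+240,ys+80].astype(np.float32)),ys.min()+80,ys.max()+80)
E
python3 fit.py
```

```text
w [489.3 243.4] 83.39
[[0.3, -2.0], [0.4, 1.2], [-1.1, -1.6], [3.2, 1.0], [-2.7, -0.1], [0.0, 2.0]]
rails pt [479.16839591 156.01294318]
t [486.6 242.9] 83.5
[[-0.2, -0.0], [0.0, 3.6], [0.2, -0.5], [-1.1, -0.2], [0.5, -0.7], [0.3, 0.2]]
rails pt [476.60925085 155.48737014]
cam [550.52200038  50.59985695 310.21640555]
((256.0, 136.49998474121094), (17.999996185302734, 98.99998474121094), 0.0) 87 186
```

carry_out(deltas=[0, 0, 0.4, -0.003, -0.024, 0, 1, 0, 0, 0, -0.003, -0.024, 0, 1, 0, 0, 0, -0.003, -0.024, 0, 1, 0, 0, 0, -0.003, -0.024, 0, 1, 0, 0, 0, 0, 0, 0.04, 1, 0, 0, 0, 0, 0, 0.03, 1, 0, 0, 0, 0, 0, 0.03, 1, 0, 0, 0, 0, 0, 0, 1, 0, 0, 0, 0, 0, 0, 1])

```text
clock: 12.12
eef_pos: [478.8, 156.6, 33.8]
tool_rot: [-3.141, -0.001, -0.113]
force: [-0.1, 0.7, -2.8]
width: 10.9
gripper_force: 59.0
```

```bash
python3 - <<'E'
from h import *
s=ctrl.read_state();print(s['force'])
rel([478,156,9.2],np.radians(-6.6))
w=ctrl.get_image("wrist"); s=ctrl.get_image("side"); t=ctrl.get_image("top")
o=np.zeros((600,800,3),np.uint8)
o[:336,:448]=cv2.resize(w,(448,336))
o[:264,448:]=cv2.resize(s[235:340,190:330],(352,264),interpolation=cv2.INTER_CUBIC)
o[340:600,448:448+260]=cv2.resize(t[155:245,110:200],(260,260),interpolation=cv2.INTER_CUBIC)
cv2.imwrite("pics/c6.png",o[:,:,::-1])
E
```

```text
[-0.11873058  0.74690145 -2.8090402 ]
pos [478.8 156.6  33.8] rpy [-3.1412e+00 -1.1000e-03 -1.1330e-01] shift mm [-0.8  0.7 24.6]
turn deg [-0.02 -0.06  0.11]
```

View pics/c6.png

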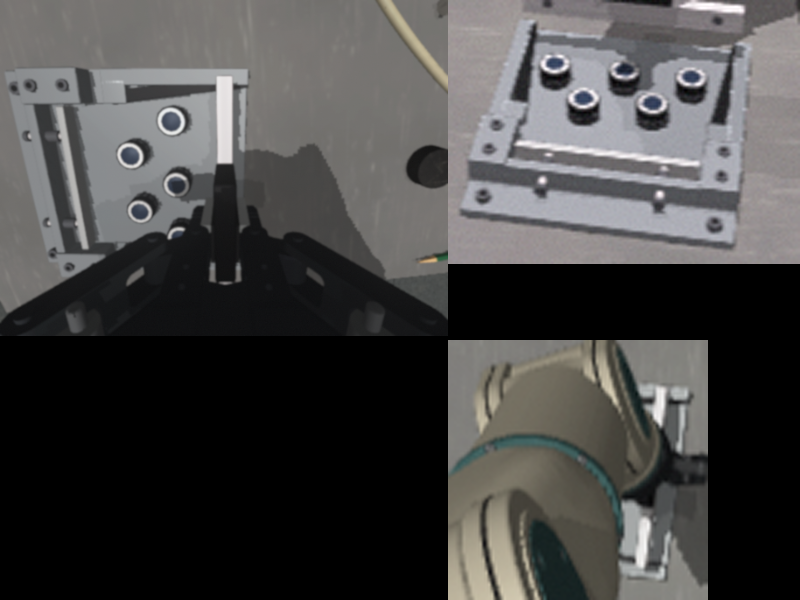

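The bar hangs parallel above both rails, just inside the loading end and behind all the cells. Now I'll lower it onto the rails.

carry_out(deltas=[0, 0, 0, -0.001, 0.0005, 0.012, 1, 0, 0, 0, 0, 0, 0.008, 1, 0, 0, 0, 0, 0, 0.003, 1, 0, 0, 0, 0, 0, 0, 1, 0, 0, 0, 0, 0, 0, 1])

```text
clock: 12.9
eef_pos: [477.2, 156.2, 10.1]
tool_rot: [-3.142, -0.0, -0.113]
force: [1.0, -0.9, -2.2]
width: 11.1
gripper_force: 59.2
```

carry_out(deltas=[0, 0, 0, 0, 0, 0.001, 1, 0, 0, 0, 0, 0, 0, 1])

```text
clock: 13.15
eef_pos: [477.3, 156.3, 9.2]
tool_rot: [-3.141, -0.001, -0.113]
force: [-0.1, -1.1, -1.6]
width: 10.6
gripper_force: 59.5
```

carry_out(deltas=[0, 0, 0, 0, 0, 0.001, 1, 0, 0, 0, 0, 0, 0, 1])

```text
clock: 13.4
eef_pos: [477.4, 156.3, 9.1]
tool_rot: [-3.141, -0.001, -0.113]
force: [-2.7, -1.5, 10.1]
width: 11.0
gripper_force: 61.2
```

carry_out(deltas=[0, 0, 0, 0, -0.002, -0.0004, 1, 0, 0, 0, 0, -0.004, 0, 1, 0, 0, 0, 0, -0.004, 0, 1, 0, 0, 0, 0, -0.004, 0, 1, 0, 0, 0, 0, -0.004, 0, 1, 0, 0, 0, 0, -0.004, 0, 1, 0, 0, 0, 0, -0.004, 0, 1, 0, 0, 0, 0, -0.004, 0, 1, 0, 0, 0, 0, -0.004, 0, 1, 0, 0, 0, 0, -0.004, 0, 1, 0, 0, 0, 0, -0.004, 0, 1, 0, 0, 0, 0, -0.003, 0, 1])

```text
clock: 14.9
eef_pos: [482.3, 198.7, 9.1]
tool_rot: [3.139, -0.0, -0.114]
force: [-0.5, -6.3, 8.6]
width: 11.2
gripper_force: 60.8
```

carry_out(deltas=[0, 0, 0, 0, -0.003, 0, 1, 0, 0, 0, 0, -0.003, 0, 1, 0, 0, 0, 0, -0.003, 0, 1, 0, 0, 0, 0, -0.003, 0, 1, 0, 0, 0, 0, -0.003, 0, 1])

```text
clock: 15.52
eef_pos: [484.0, 213.5, 9.1]
tool_rot: [3.139, -0.0, -0.114]
force: [-0.6, -5.0, 8.6]
width: 11.1
gripper_force: 60.7
```

```bash
python3 - <<'E'
from h import *
s=ctrl.read_state();print(s['force'],s['torque'],s['eef_pos'],s['tool_rot'])
w=ctrl.get_image("wrist"); s=ctrl.get_image("side")
o=np.zeros((600,800,3),np.uint8)
o[:336,:448]=cv2.resize(w,(448,336))
o[336:,448:]=cv2.resize(s[235:340,190:330],(352,264),interpolation=cv2.INTER_CUBIC)
cv2.imwrite("pics/c7.png",o[:,:,::-1])
E
```

```text
[-0.57153247 -5.04264682  8.55810953] [-1.34954318  0.26295753  0.08462517] [483.9654229  213.48976425   9.10684154] [ 3.13896282e+00 -5.45410816e-05 -1.14174669e-01]
```

View pics/c7.png

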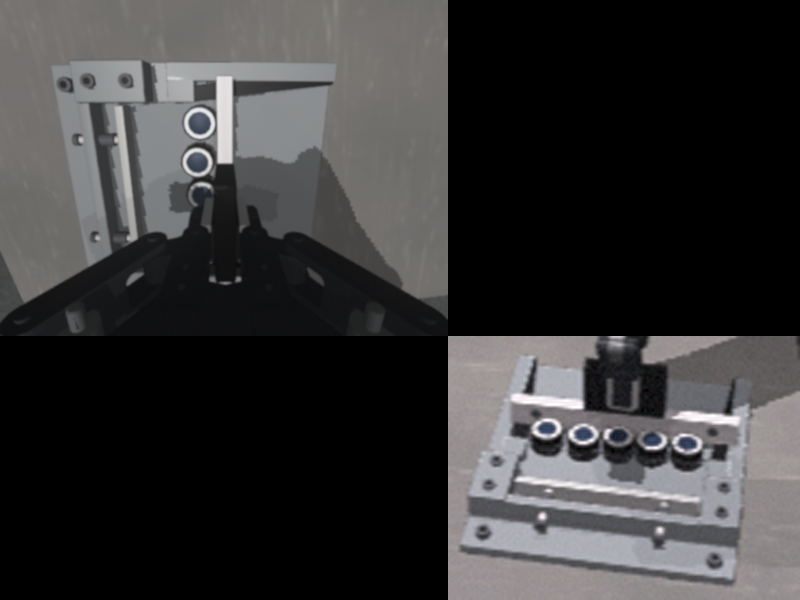

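All five cells lie in one row against the bar, which is square and at about x = -30. I'll continue with less down force, more slowly near the spring.

carry_out(deltas=[0, 0, 0, 0, -0.003, -0.0002, 1, 0, 0, 0, 0, -0.003, 0, 1, 0, 0, 0, 0, -0.003, 0, 1, 0, 0, 0, 0, -0.003, 0, 1, 0, 0, 0, 0, -0.003, 0, 1, 0, 0, 0, 0, -0.003, 0, 1, 0, 0, 0, 0, -0.003, 0, 1, 0, 0, 0, 0, -0.003, 0, 1, 0, 0, 0, 0, -0.003, 0, 1, 0, 0, 0, 0, -0.003, 0, 1])

```text
clock: 16.88
eef_pos: [487.3, 243.2, 9.2]
tool_rot: [3.139, 0.0, -0.114]
force: [-0.1, -4.2, 5.8]
width: 10.8
gripper_force: 60.6
```

carry_out(deltas=[0, 0, 0, 0, -0.002, -0.0001, 1, 0, 0, 0, 0, -0.002, 0, 1, 0, 0, 0, 0, -0.002, 0, 1])

```text
clock: 17.25
eef_pos: [488.0, 249.4, 9.2]
tool_rot: [3.139, 0.0, -0.114]
force: [0.3, -4.5, 5.9]
width: 11.1
gripper_force: 60.3
```

carry_out(deltas=[0, 0, 0, 0, -0.002, 0, 1, 0, 0, 0, 0, -0.001, 0, 1, 0, 0, 0, 0, 0, 0, 1])

```text
clock: 17.62
eef_pos: [488.3, 252.4, 9.2]
tool_rot: [3.139, 0.0, -0.114]
force: [-0.7, -5.1, 5.9]
width: 11.2
gripper_force: 60.4
```

carry_out(deltas=[0, 0, 0, 0, -0.001, -0.0001, 1, 0, 0, 0, 0, -0.001, 0, 1, 0, 0, 0, 0, 0, 0, 1])

```text
clock: 18.0
eef_pos: [488.3, 252.8, 9.2]
tool_rot: [3.137, 0.001, -0.115]
force: [-0.5, -7.3, 6.8]
width: 11.3
gripper_force: 60.5
```

carry_out(deltas=[0, 0, 0, 0, -0.001, -0.0001, 1, 0, 0, 0, 0, -0.001, 0, 1, 0, 0, 0, 0, 0, 0, 1])

```text
clock: 18.38
eef_pos: [488.2, 253.3, 9.2]
tool_rot: [3.135, 0.002, -0.116]
force: [-1.1, -9.4, 8.2]
width: 11.0
gripper_force: 60.6
```

carry_out(deltas=[0, 0, 0, 0, -0.001, 0, 1, 0, 0, 0, 0, 0, 0, 1])

```text
clock: 18.62
eef_pos: [488.3, 253.9, 9.2]
tool_rot: [3.135, 0.002, -0.117]
force: [-1.4, -10.5, 8.3]
width: 11.4
gripper_force: 60.6
```

carry_out(deltas=[0, 0, 0, 0, -0.001, 0, 1, 0, 0, 0, 0, -0.001, 0, 1, 0, 0, 0, 0, -0.001, 0, 1, 0, 0, 0, 0, 0, 0, 1])

```text
clock: 19.12
eef_pos: [488.5, 255.8, 9.2]
tool_rot: [3.133, 0.002, -0.117]
force: [-0.8, -10.1, 8.0]
width: 10.7
gripper_force: 60.6
```

carry_out(deltas=[0, 0, 0, 0, -0.001, -0.0001, 1, 0, 0, 0, 0, -0.001, 0, 1, 0, 0, 0, 0, -0.001, 0, 1, 0, 0, 0, 0, 0, 0, 1])

```text
clock: 19.62
eef_pos: [488.6, 258.1, 9.0]
tool_rot: [3.132, 0.003, -0.118]
force: [-1.5, -12.5, 7.0]
width: 11.0
gripper_force: 60.4
```

```bash
python3 - <<'E'
from h import *
s=ctrl.read_state();print(s['force'],s['torque'],s['eef_pos'],s['tool_rot'],s['width'])
cv2.imwrite("pics/s8.png",ctrl.get_image("side")[:,:,::-1])
E
```

```text
[ -1.4677005  -12.52034918   7.03322151] [-3.17002516  0.17506157 -0.12098752] [488.59708516 258.10005496   8.98323938] [ 3.13233820e+00  2.64456557e-03 -1.17582688e-01] 11.025603408308088
```

carry_out(deltas=[0.4, 0, 0, 0, -0.001, -0.0001, 1, 0, 0, 0, 0, 0, 0, 1, 0, 0, 0, 0, 0, 0, 1])

```text
clock: 20.05
eef_pos: [488.5, 259.5, 8.6]
tool_rot: [3.14, 0.003, -0.117]
force: [-1.0, -11.7, 3.2]
width: 11.3
gripper_force: 59.9
```

carry_out(deltas=[0, 0, 0, 0, -0.001, 0, 1, 0, 0, 0, 0, 0, 0, 1])

```text
clock: 20.3
eef_pos: [488.4, 260.0, 8.6]
tool_rot: [3.139, 0.003, -0.118]
force: [-0.6, -12.7, 3.7]
width: 11.0
gripper_force: 60.1
```

carry_out(deltas=[0, 0, 0, 0, -0.001, 0, 1, 0, 0, 0, 0, 0, 0, 1])

```text
clock: 20.55
eef_pos: [488.4, 260.0, 8.5]
tool_rot: [3.138, 0.004, -0.118]
force: [-1.3, -14.7, 4.6]
width: 11.1
gripper_force: 60.1
```

The force rises with no travel at y = 260.0, so the bar is probably at the shoulders. I'll confirm with one more step, then press down.

carry_out(deltas=[0.2, 0, 0, 0, -0.001, 0, 1, 0, 0, 0, 0, -0.001, 0, 1, 0, 0, 0, 0, 0, 0, 1])

```text
clock: 20.92
eef_pos: [488.4, 260.1, 8.5]
tool_rot: [3.139, 0.004, -0.119]
force: [-0.5, -17.7, 5.3]
width: 10.9
gripper_force: 60.4
```

carry_out(deltas=[0, 0, 0, 0, 0, 0.001, 1, 0, 0, 0, 0, 0, 0.001, 1, 0, 0, 0, 0, 0, 0, 1])

```text
clock: 21.3
eef_pos: [488.2, 260.2, 6.3]
tool_rot: [3.139, 0.005, -0.119]
force: [-0.4, -17.5, 4.2]
width: 11.0
gripper_force: 60.5
```

carry_out(deltas=[0, 0, 0, 0, 0.001, 0.001, 1, 0, 0, 0, 0, 0, 0.001, 1, 0, 0, 0, 0, 0, 0.001, 1, 0, 0, 0, 0, 0, 0, 1])

```text
clock: 21.8
eef_pos: [488.0, 260.1, 3.3]
tool_rot: [3.14, 0.005, -0.119]
force: [0.3, -15.1, 4.7]
width: 11.1
gripper_force: 60.3
```

carry_out(deltas=[0, 0, 0, 0, 0, 0.001, 1, 0, 0, 0, 0, 0, 0, 1])

```text
clock: 22.05
eef_pos: [487.9, 260.1, 2.3]
tool_rot: [3.14, 0.005, -0.119]
force: [-1.8, -14.8, 3.6]
width: 11.5
gripper_force: 60.5
```

carry_out(deltas=[0, 0, 0, 0, 0, 0.001, 1, 0, 0, 0, 0, 0, 0, 1])

```text
clock: 22.3
eef_pos: [487.9, 260.1, 2.2]
tool_rot: [3.14, 0.005, -0.119]
force: [-3.3, -16.2, 12.1]
width: 10.7
gripper_force: 61.4
```

The bar bottoms at z = 2.2, exactly 7 mm down. I'll firm the press slightly, then ease the lateral load off while staying pressed.

carry_out(deltas=[0, 0, 0, 0, 0, 0.0008, 1, 0, 0, 0, 0, 0, 0, 1])

```text
clock: 22.55
eef_pos: [487.9, 260.1, 2.2]
tool_rot: [3.14, 0.005, -0.119]
force: [-4.6, -17.2, 19.4]
width: 11.1
gripper_force: 62.4
```

carry_out(deltas=[0, 0, 0, 0, 0.001, 0, 1, 0, 0, 0, 0, 0.001, 0, 1, 0, 0, 0, 0, 0.001, 0, 1, 0, 0, 0, 0, 0, 0, 1])

```text
clock: 23.05
eef_pos: [488.0, 260.0, 2.2]
tool_rot: [-3.139, 0.004, -0.117]
force: [-4.3, -12.3, 16.5]
width: 11.2
gripper_force: 62.1
```

carry_out(deltas=[0, 0, 0, 0, 0.001, 0, 1, 0, 0, 0, 0, 0.001, 0, 1, 0, 0, 0, 0, 0.001, 0, 1, 0, 0, 0, 0, 0, 0, 1])

```text
clock: 23.55
eef_pos: [488.1, 259.9, 2.2]
tool_rot: [-3.136, 0.002, -0.116]
force: [-4.0, -7.8, 14.1]
width: 11.3
gripper_force: 61.7
```

carry_out(deltas=[-0.3, 0, 0, 0, 0.001, 0, 1, 0, 0, 0, 0, 0.001, 0, 1, 0, 0, 0, 0, 0.001, 0, 1, 0, 0, 0, 0, 0, 0, 1])

```text
clock: 24.05
eef_pos: [488.2, 259.4, 2.2]
tool_rot: [-3.138, 0.001, -0.115]
force: [-3.6, -2.9, 10.7]
width: 11.2
gripper_force: 61.3
```

carry_out(deltas=[-0.2, 0, 0, 0, 0.001, 0, 1, 0, 0, 0, 0, 0.001, 0, 1, 0, 0, 0, 0, 0, 0, 1])

```text
clock: 24.42
eef_pos: [488.4, 258.5, 2.2]
tool_rot: [-3.14, 0.0, -0.114]
force: [-2.8, -0.7, 8.8]
width: 10.8
gripper_force: 61.1
```

carry_out(deltas=[0, 0, 0, 0, 0, 0, -1, 0, 0, 0, 0, 0, 0, -1, 0, 0, 0, 0, 0, 0, -1, 0, 0, 0, 0, 0, 0, -1, 0, 0, 0, 0, 0, 0, -1, 0, 0, 0, 0, 0, 0, -1])

```text
clock: 25.18
eef_pos: [488.7, 258.6, 1.2]
tool_rot: [-3.14, -0.0, -0.113]
force: [-0.5, 0.7, 1.0]
width: 85.6
gripper_force: 0.0
```

carry_out(deltas=[0, 0, 0, 0, 0, -0.02, -1, 0, 0, 0, 0, 0, -0.04, -1, 0, 0, 0, 0, 0, -0.05, -1, 0, 0, 0, 0, 0, -0.05, -1, 0, 0, 0, 0, 0.05, 0, -1, 0, 0, 0, 0, 0.05, 0, -1, 0, 0, 0, 0, 0.05, 0, -1, 0, 0, 0, 0, 0, 0, -1, 0, 0, 0, 0, 0, 0, -1])

```text
clock: 26.3
eef_pos: [472.0, 109.9, 161.2]
tool_rot: [-3.139, -0.0, -0.113]
force: [0.7, -0.1, -0.4]
width: 85.0
gripper_force: 0.0
```

```bash
python3 - <<'E'
from h import *
s=ctrl.read_state();print(s['force'],s['eef_pos'])
cs=ctrl.calibration("side");cw=ctrl.calibration("wrist");w=ctrl.get_image("wrist");s=ctrl.get_image("side")
cv2.imwrite("pics/s9.png",s[:,:,::-1]);cv2.imwrite("pics/w9.png",w[:,:,::-1])
a=np.radians(83.4);x=np.array([np.cos(a),np.sin(a)]);y=np.array([-x[1],x[0]])
o=np.array([488.3,258.5])-13.5*x; print('clamp origin',o)
P=lambda X,Y,Z:[*(o+X*x+Y*y),Z]
# bar white blobs (wrist & side), expected bar top z=29, y +-30..84
g=[P(13.5,Y,29) for Y in(-84,-57,-30,30,57,84)]
print('exp side',proj(cs,g).round(1).tolist());print('exp wrist',proj(cw,g).round(1).tolist())
for n,im in(("side",s),("wrist",w)):
    m=(im.astype(int).min(2)>165).astype(np.uint8); k,l,st,ce=cv2.connectedComponentsWithStats(m)
    e=proj(cs if n=="side" else cw,g)
    for i in range(1,k):
        if st[i,4]>8 and np.min(np.linalg.norm(e-ce[i],axis=1))<25: print(n,st[i].tolist(),ce[i].round(1))
# lens blue blobs
for n,im in(("side",s),("wrist",w)):
    v=im.astype(int); m=((v[:,:,2]-v[:,:,0]>18)&(v.max(2)<150)).astype(np.uint8); k,l,st,ce=cv2.connectedComponentsWithStats(m); c=cs if n=="side" else cw
    for i in range(1,k):
        X=ray(c,[ce[i]],25)[0]; q=X[:2]-o
        if st[i,4]>5 and abs(q@x)<110 and abs(q@y)<95: print(n,'cell',(q@x).round(1),(q@y).round(1),st[i,4])
E
```

```text
[ 0.66871701 -0.13978285 -0.4432348 ] [472.03086489 109.93324819 161.16172162]
clamp origin [486.74834847 245.08946766]
exp side [[211.1, 277.5], [226.0, 279.2], [241.0, 280.9], [274.6, 284.7], [289.9, 286.5], [305.3, 288.2]]
exp wrist [[118.8, 97.8], [122.0, 123.4], [125.1, 147.9], [131.7, 198.4], [134.6, 219.4], [137.3, 239.5]]
side [207, 243, 59, 40, 1102] [234.1 262.2]
side [199, 281, 18, 19, 174] [207.7 290. ]
side [214, 282, 93, 29, 552] [278.2 298. ]
side [219, 284, 12, 8, 39] [224.5 287.7]
side [234, 286, 12, 8, 39] [239.4 289.5]
side [248, 287, 13, 9, 40] [253.8 291.4]
side [262, 289, 13, 9, 40] [268.1 293. ]
side [277, 291, 12, 8, 41] [282.4 294.4]
side [216, 293, 74, 11, 174] [252.6 297.8]
wrist [131, 97, 15, 4, 52] [138.1  98.3]
wrist [102, 99, 28, 53, 540] [119.4 125.4]
wrist [115, 201, 26, 38, 301] [133.7 219.2]
wrist [110, 211, 3, 8, 12] [111.2 214.6]
side cell 31.0 -56.8 31
side cell 31.2 -29.7 35
side cell 31.1 -4.2 30
side cell 31.1 20.2 33
side cell 31.4 45.9 34
wrist cell 29.3 -54.6 87
wrist cell 29.9 -29.5 47
wrist cell 29.1 49.0 41
```

The bar's measured position matches the seated height, and all five cells stand in one row at x ≈ 31 mm (30.5 expected). I'll hand in.

```bash
python3 -c "
from cell import ctrl
print(ctrl.finish_job())"
```

```text
the job is handed in; nothing more can be done
None
```

The job is handed in: the bar is let go on the bottoms of both slots with all five cells clamped in one row. It took about 26 s, and the highest force reading between moves was about 26 N. My first grip closed above the rib without touching the bar, so I regripped lower.

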